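# Fit the slotted grate into the filings tray

## Task

Fit the slotted metal grate into the wooden filings tray: tuck one of its short edges under the tray's steel lip, then lower the opposite edge until the grate lies flat on the ledge inside the tray, and let go of it. Leave the solid plate with the same handle where it lies.

Things in the scene. Friction and masses are not known exactly. Their poses are not given: they have to be found in the camera images.
- tray: Wooden filings tray fixed to the worktop, outside 126 x 104 mm (x, y). Origin: centre of its underside, z up. Recess 114 (x) x 92 mm; a flat ledge 22 mm wide runs round inside it, 14 mm above the worktop, round a pit 70 x 48 mm. Walls 6 mm thick, 27 mm high at -x and both y sides; the +x side (towards the robot, within 20 degrees) has the steel lip.
- tray_lip (a point): Middle of the lower free edge of the tray's steel lip, 35 mm from the tray's centre along x, 31 mm above the worktop, 17 mm above the ledge; axes as the tray's. The lip, 4 mm thick, overhangs the recess by 22 mm (tray x 35 to 57 mm). The grate fits under it only tilted by about 10 to 20 degrees, lip-side edge low; the open part is 92 mm long, too short to drop it in flat.
- grate_handle (a point): Slotted grate: loose aluminium plate 100 x 76 x 6 mm (x, y, z), 0.12 kg, flat on the worktop; four slots along x beside an upright wooden handle 30 (x) x 16 mm (y), top 52 mm above the plate's underside, gripped across the 16. Point: on the handle, over the plate's centre, 36 mm above its underside; 50 mm above the worktop when seated. Either short edge (x = -50 or +50) may go under the lip.
- blank_handle (a point): Solid plate, a bystander: same outline 100 x 76 x 6 mm and same handle as the grate, but no slots. Point on its handle, 36 mm above its underside. It lies on the other side of the tray from the grate and is to be left alone.

How it is judged:
At the end, for the whole second after the job is handed in: The grate lies flat (within 3.4 degrees) on the tray's ledge, its height within 4 mm, one short edge under the lip, its centre within 15 mm of the tray's middle in each direction, its length along the tray's within 15 degrees, at rest and released (x of grate_handle in the frame of tray between -0.015 and 0.015 m and y of grate_handle in the frame of tray between -0.015 and 0.015 m and height (world z) of grate_handle between 0.046 and 0.054 m and angle between grate_handle's own z axis and vertical below 0.06 rad and angle between the x axis of grate_handle and the x axis of tray, either way round below 0.26 rad and linear speed of grate below 0.02 m/s); the robot touches nothing.
It fails at once if the solid plate is moved by more than 30 mm (distance of blank_handle from where it was at the start of the episode above 0.03 m).
It also fails if it takes over 38 s, if anything falls off the work surface, if the arm or the gripper's body presses on something with over 40 N, if the wrist force passes 120 N, or if a joint passes its speed limit or range.

## Robot

A 6-joint arm with a two-finger parallel gripper is mounted at the origin on a cart in front of the work surface, level with it; the furniture and walls round the work are solid. World frame = base frame: x ahead of the robot, y to its left, z up, the work surface at z = 0. Lengths are in m, angles in rad, forces in N, time in s.
With the tool pointing down it reaches from about 0.35 to 0.975 m from the base axis. Payload 4.9 kg.
Tool frame: the origin (TCP) lies at the very end of the fingers, on their centre line; the grasp point (between the pads) lies 19 mm behind it; z points along the fingers, y is the line along which they close (so a half turn about z gives the same grasp; the last joint's range is limited). The gripper opens to 85 mm and grips with 20 to 120 N. Pads are 22 mm wide; open, the fingers measure 114 mm over their backs; the gripper's body (76 mm by 85 mm) begins 54 mm behind the grasp point. The pads swing forward as they close: fully open they stand 13 mm farther back than shut.
Start: joints at [1.129, 0.053, 1.613, -0, 1.476, -0.119], TCP at [0.198, 0.593, 0.231] pointing down, gripper open.
Joint ranges: [-3.01, 3.01], [-1.01, 2.22], [0.06, 2.58], [-1.02, 4.17], [0.09, 2.62], [-3.14, 3.14]. Speed limits (rad/s): [2.57, 2.57, 3.14, 3.14, 3.14, 3.14].

## Interface

Orientations are given as a rotation vector (axis times angle).
In Python, from station import ctrl gives the robot as it stands. The module is installed in compiled form; this text tells all that it offers.
- The arm moves only by the tool jog_arm, never from a script. Its argument "steps" is a list of rows, each an object with "delta_rot": the turn, a rotation vector about the tool's x, y, z in degrees, a list of three; "linear": the shift along the tool's x, y, z in m, a list of three; "grip": the finger opening in m, from 0 to 0.0854. In form: [{"delta_rot": [rx, ry, rz], "linear": [x, y, z], "grip": grip}, ...]. A call has 1 to 10 rows; each row shifts and turns the commanded pose from where the row before left it, along the tool's axes as they then stand; what a row does not reach is not made up. A row lasts 1/10 s, in which the tool goes at most 50 mm and 8.59 degrees, less where a joint would pass 70% of its speed; a pose out of reach is approached as far as the arm can. A call with a gripper value outside its range is refused whole. The fingers move at their own pace and stop on an object; "newtons" is the grip in N (left out, the last holds). Time passes only in rows, so rows that do not move let the fingers close. It gives the time, the measured TCP pose, the force, the opening and the grip force at its end, in the units of the state.
- ctrl.get_obs(): the state, without advancing time (a new reading comes with each control period).
- ctrl.get_image(name): name is "scene" or "side" or "wrist"; returns (picture, depth): 384x512x3 uint8, red, green, blue; 384x512 float32, m along the optical axis (not along the pixel's ray), 0 where there is no reading.
- ctrl.camera_info(name): a dict with "camera_matrix" (3x3 intrinsics, pixels), "R" (3x3) and "t" (3): a world point X has camera coordinates R X + t; the wrist camera has in their place "T_tool_cam" (4x4, takes a point from camera to tool coordinates, whose origin is the TCP and whose axes are the flange's). Camera axes: x right, y down, z forward; pixel columns grow to the right and rows downward; lengths in m; the calibration is good to about 2 mm. A picture is of the moment at which its call begins: read the wrist's pose just before it. camera_info takes no time and is no camera call.
- ctrl.finish_job(): hands the job in; it is judged then, once.
The state is a dict: "t": time; "q": joint angles; "dq": joint speeds; "effort": joint torques, N m; "tool_pos": TCP position; "tool_rot": TCP orientation; "contact_force": force on the tool from outside, world axes, zero at the start; "wrist_torque": the same for the moment, N m; "opening": finger opening in m; "grip_force": force on a finger pad.
Only numpy, scipy, OpenCV 4.12 (cv2) and the standard library are available. Lean on these libraries where they do the work, as an engineer would, in place of code of your own. Each camera call takes 0.05 s, during which the arm holds its last target. There are 200 camera calls.

## Working session

There is one attempt and no reset: what is moved stays moved. The work goes in short steps, Python scripts to look and compute and a tool call to move; the robot and the scene stay as the last step left them, time stands still between calls to the robot, and variables do not carry over. Pictures are saved under pics/ and viewed, at most 10 in all, crops included, and the job is handed in when it is done.

Besides the shell and the picture viewer there is one more tool, called after "Call:" as name(argument=value, ...), one argument or row to a line, values as JSON. jog_arm: Moves the arm, as the interface text tells. Its arguments: {"type":"object","properties":{"steps":{"type":"array"},"newtons":{"type":"number"}},"required":["steps"]}

```bash
mkdir -p pics; cat > h.py <<'E'
import numpy as np, cv2
from station import ctrl
from scipy.spatial.transform import Rotation as Rn
def cam(name):
    o=ctrl.get_obs(); im,d=ctrl.get_image(name); c=ctrl.camera_info(name); K=np.array(c["camera_matrix"])
    if name=="wrist":
        T=np.array(c["T_tool_cam"]); R=Rn.from_rotvec(o["tool_rot"]).as_matrix()
        Rw=R@T[:3,:3]; p=R@T[:3,3]+np.array(o["tool_pos"])
    else:
        Rw=np.array(c["R"]).T; p=-Rw@np.array(c["t"])
    return im,d,K,Rw,p
def cloud(d,K,Rw,p):
    v,u=np.mgrid[:d.shape[0],:d.shape[1]]
    P=np.stack([(u-K[0,2])/K[0,0]*d,(v-K[1,2])/K[1,1]*d,d],-1)
    return P@Rw.T+p
def save(n,im): cv2.imwrite("pics/"+n+".png",im[:,:,::-1])
E
python3 - <<'E'
from h import *
ims=[]
for n in("scene","side"):
    im,d,K,R,p=cam(n); np.savez(n,im=im,d=d,K=K,R=R,p=p); ims.append(im)
    print(n,p,R[:,2])
a=np.hstack(ims); save("a",cv2.resize(a,(800,300),interpolation=cv2.INTER_AREA))
print(ctrl.get_obs())
E
```

```text
scene [-0.01721001 -0.45280485  0.54533493] [ 0.63884483  0.52327758 -0.56396619]
side [0.29336503 0.60221182 0.6169964 ] [ 0.28549524 -0.72420294 -0.62771217]
{'t': 0.1, 'q': array([ 1.12897118e+00,  5.33161796e-02,  1.61416749e+00, -1.69697406e-05,
        1.47601644e+00, -1.18990930e-01]), 'dq': array([-0.0001026 , -0.00267634, -0.00383329,  0.00068366,  0.00142912,
        0.00064886]), 'effort': array([ 3.07174187e-04, -3.94900632e+01, -3.71364033e+01, -1.35893679e-04,
        3.87581866e-03,  5.66224699e-06]), 'tool_pos': array([0.19803659, 0.59219095, 0.23016381]), 'tool_rot': array([-5.04822550e-01, -3.10024769e+00,  2.88606776e-03]), 'contact_force': array([-0.28750948,  0.13638654, -0.06441147]), 'wrist_torque': array([-0.04603234, -0.01249484, -0.01191078]), 'grip_force': 0.0, 'opening': 0.08544682465490036}
```

View pics/a.png

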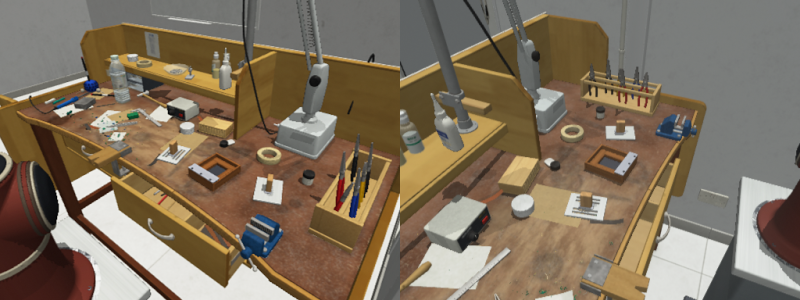

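The left half (scene) shows the grate near (173,153), the tray at (215,168) and the blank at (268,190). In the right half (side) they are near (587,205), (612,160) and (620,132). Next I'll measure with depth.

```bash
python3 - <<'E'
from h import *
out=[]
for n in("scene","side"):
    z=np.load(n+".npz"); im=z["im"]; W=cloud(z["d"],z["K"],z["R"],z["p"])
    for (u,v) in ([(173,153),(215,168),(268,190)] if n=="scene" else [(187,205),(212,160),(220,132)]):
        print(n,W[int(v*1.28),int(u*1.28)])
    h=W[:,:,2]
    c=(215,168) if n=="scene" else (200,170)
    u,v=int(c[0]*1.28),int(c[1]*1.28)
    x0,y0=u-95,v-75
    out.append(cv2.resize(im[y0:y0+150,x0:x0+190],(760,600),interpolation=cv2.INTER_CUBIC)); print(n,x0,y0)
    # handle tops: brown pts z 0.03..0.056
    hsv=cv2.cvtColor(im,cv2.COLOR_RGB2HSV)
    m=((h>0.044)&(h<0.058)).astype(np.uint8)
    k,l,s,cen=cv2.connectedComponentsWithStats(m)
    for i in range(1,k):
        if 25<s[i,4]<1500:
            P=W[l==i]; print(" comp",s[i],P.mean(0).round(3),np.ptp(P,0).round(3))
save("b",np.hstack([cv2.resize(o,(400,316)) for o in out]))
E
```

```text
scene [0.50744678 0.12989518 0.0178209 ]
scene [ 0.53900081 -0.02487547  0.00520815]
scene [ 0.54016052 -0.21182599  0.01522919]
scene 180 140
 comp [84  7 24  5 38] [2.207 3.713 0.05 ] [0.285 0.106 0.014]
 comp [114   7 197  27 370] [2.391 2.102 0.051] [0.08  2.603 0.014]
 comp [42 10 41  7 72] [1.831 3.715 0.052] [0.436 0.109 0.013]
 comp [ 0 15 41  8 71] [1.431 3.72  0.051] [0.386 0.114 0.014]
 comp [327  33  60  10 131] [2.4   0.706 0.051] [0.048 0.441 0.014]
 comp [409  43 103  16 269] [2.401 0.046 0.051] [0.038 0.567 0.014]
 comp [114  90  28  10  85] [0.769 0.945 0.051] [0.096 0.093 0.014]
 comp [162  98  36  10 100] [0.839 0.684 0.051] [0.081 0.131 0.014]
 comp [108 102  16   6  70] [0.676 0.881 0.049] [0.059 0.051 0.01 ]
 comp [146 114  20   8  81] [0.683 0.63  0.051] [0.056 0.056 0.014]
 comp [214 124  41  20 480] [0.757 0.312 0.053] [0.095 0.113 0.013]
 comp [335 132  44  12 169] [ 0.967 -0.021  0.051] [0.081 0.109 0.014]
 comp [300 143  33  23 128] [0.793 0.019 0.051] [0.16  0.016 0.014]
 comp [356 156 156  33 737] [ 0.9   -0.285  0.051] [0.199 0.344 0.014]
 comp [217 179
[... 1400 characters left out ...]
 comp [287  90  14   7  53] [ 0.652 -0.584  0.051] [0.047 0.01  0.013]
 comp [231 107  10  11  43] [ 0.769 -0.372  0.051] [0.012 0.051 0.014]
 comp [320 120  13  18  42] [ 0.483 -0.384  0.051] [0.012 0.096 0.013]
 comp [175 128  36  28 174] [ 0.793 -0.154  0.051] [0.036 0.141 0.014]
 comp [335 148  18  16 105] [ 0.408 -0.266  0.052] [0.047 0.05  0.014]
 comp [277 153  11   7  62] [ 0.554 -0.204  0.05 ] [0.03  0.022 0.011]
 comp [359 156  14  12  60] [ 0.341 -0.267  0.051] [0.029 0.048 0.013]
 comp [128 176  52  17 224] [0.787 0.033 0.051] [0.136 0.018 0.014]
 comp [230 245  16  10 129] [0.52  0.139 0.051] [0.03  0.021 0.011]
 comp [484 262  28  46 280] [0.055 0.035 0.051] [0.041 0.089 0.014]
```

View pics/b.png

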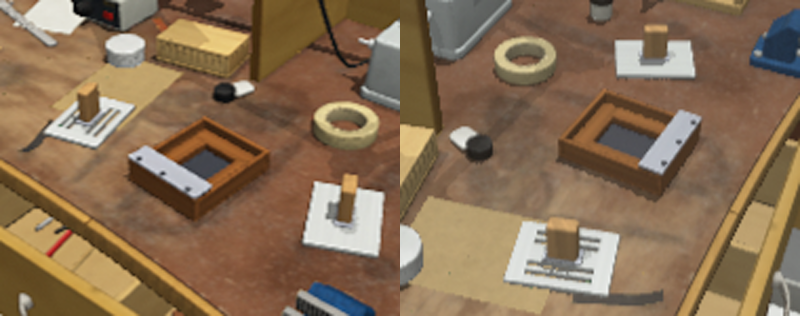

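The enlarged views show the slotted plate on +y near (0.52,0.137) and the solid one on -y. The tray is between them, with its grey lip on the robot side. Next come the tray and grate poses.

```bash
python3 - <<'E'
from h import *
for n in("scene","side"):
    z=np.load(n+".npz"); W=cloud(z["d"],z["K"],z["R"],z["p"]); im=z["im"].astype(int); h=W[:,:,2]
    lo=im.min(2); sat=im.max(2)-lo
    def rep(name,m):
        P=W[m]; 
        k=np.unique((P[:,:2]*1000).round().astype(int),axis=0)
        r=cv2.minAreaRect((P[:,:2]*1000).astype(np.float32)); print(n,name,len(P),np.round(r[0],1),np.round(r[1],1),round(r[2],1), P[:,2].mean().round(4))
    box=lambda cx,cy,r:(np.hypot(W[:,:,0]-cx,W[:,:,1]-cy)<r)
    rep("grate",box(.519,.137,.085)&(lo>140)&(sat<40)&(h>0)&(h<.012))
    rep("blank",box(.551,-.206,.085)&(lo>140)&(sat<40)&(h>0)&(h<.012))
    rep("traytop",box(.53,-.04,.11)&(h>.021)&(h<.04))
    rep("lip",box(.53,-.04,.11)&(h>.029)&(h<.04)&(sat<45)&(lo>90))
    rep("handle",box(.519,.137,.04)&(h>.047)&(h<.06))
E
```

```text
scene grate 401 [519.6 137.2] [100.1  77.9] 13.0 0.0061
scene blank 874 [ 552.8 -206.8] [101.3  76.7] 23.1 0.0061
scene traytop 826 [521.3 -38.8] [106.8 129.7] 84.2 0.03
scene lip 374 [471.7 -33.5] [105.1  28.4] 84.4 0.0349
scene handle 49 [520.7 136. ] [29.2 14.7] 15.9 0.051
side grate 973 [521.6 136.1] [99.5 79.5] 13.7 0.0071
side blank 479 [ 554.2 -207.6] [99.1 80.1] 24.1 0.0074
side traytop 891 [522.  -39.6] [108.6 127.6] 84.0 0.0307
side lip 395 [472.8 -34. ] [105.5  28.4] 84.1 0.0362
side handle 113 [521.4 137.7] [29.6 16.1] 17.2 0.052
```

Call:
jog_arm(
  steps=[
    {"linear": [-0.0225,-0.0165,0],"delta_rot": [0,0,0],"grip": 0.085},
    {"linear": [-0.0225,-0.0165,0],"delta_rot": [0,0,0],"grip": 0.085},
    {"linear": [-0.0225,-0.0165,0],"delta_rot": [0,0,0],"grip": 0.085},
    {"linear": [-0.0225,-0.0165,0],"delta_rot": [0,0,0],"grip": 0.085},
    {"linear": [-0.0225,-0.0165,0],"delta_rot": [0,0,0],"grip": 0.085},
    {"linear": [-0.0225,-0.0165,0],"delta_rot": [0,0,0],"grip": 0.085},
    {"linear": [-0.0225,-0.0165,0],"delta_rot": [0,0,0],"grip": 0.085},
    {"linear": [-0.0225,-0.0165,0],"delta_rot": [0,0,0],"grip": 0.085},
    {"linear": [-0.0225,-0.0165,0],"delta_rot": [0,0,0],"grip": 0.085},
    {"linear": [-0.0225,-0.0165,0],"delta_rot": [0,0,0],"grip": 0.085},
  ],
)

```text
t: 1.1
tool_pos: [0.3595, 0.3637, 0.2308]
tool_rot: [-0.505, -3.1, 0.001]
contact_force: [0.2, 0.1, 0.3]
opening: 0.0852
grip_force: 0.0
```

Call:
jog_arm(
  steps=[
    {"linear": [-0.0225,-0.0165,0],"delta_rot": [0,0,0],"grip": 0.085},
    {"linear": [-0.0225,-0.0165,0],"delta_rot": [0,0,0],"grip": 0.085},
    {"linear": [-0.0225,-0.0165,0],"delta_rot": [0,0,0],"grip": 0.085},
    {"linear": [-0.0225,-0.0165,0],"delta_rot": [0,0,0],"grip": 0.085},
    {"linear": [-0.0225,-0.0165,0],"delta_rot": [0,0,0],"grip": 0.085},
    {"linear": [-0.0225,-0.0165,0],"delta_rot": [0,0,0],"grip": 0.085},
    {"linear": [-0.0225,-0.0165,0],"delta_rot": [0,0,0],"grip": 0.085},
    {"linear": [-0.0225,-0.0165,0],"delta_rot": [0,0,0],"grip": 0.085},
    {"linear": [-0.0225,-0.0165,0],"delta_rot": [0,0,0],"grip": 0.085},
    {"linear": [-0.0225,-0.0165,0],"delta_rot": [0,0,0],"grip": 0.085},
  ],
)

```text
t: 2.1
tool_pos: [0.5206, 0.1359, 0.2307]
tool_rot: [-0.505, -3.1, 0.0]
contact_force: [0.4, 0.7, -0.9]
opening: 0.0846
grip_force: 0.0
```

Call:
jog_arm(
  steps=[
    {"linear": [0,0,0.01],"delta_rot": [0,0,-4],"grip": 0.085},
    {"linear": [0,0,0.01],"delta_rot": [0,0,-4],"grip": 0.085},
    {"linear": [0,0,0.01],"delta_rot": [0,0,-4],"grip": 0.085},
    {"linear": [0,0,0.01],"delta_rot": [0,0,-4],"grip": 0.085},
    {"linear": [0,0,0.01],"delta_rot": [0,0,-4],"grip": 0.085},
    {"linear": [0,0,0.01],"delta_rot": [0,0,-4],"grip": 0.085},
    {"linear": [0,0,0.01],"delta_rot": [0,0,-4],"grip": 0.085},
    {"linear": [0,0,0.01],"delta_rot": [0,0,-4],"grip": 0.085},
    {"linear": [0,0,0],"delta_rot": [0,0,0],"grip": 0.085},
  ],
)

```text
t: 3.0
tool_pos: [0.5188, 0.1368, 0.149]
tool_rot: [0.369, -3.116, 0.0]
contact_force: [-0.3, -0.1, 0.6]
opening: 0.0852
grip_force: 0.0
```

```bash
cat >> h.py <<'E'
def togo(target, xline):
    """Tool-frame shift to target and world yaw error of tool x to xline deg"""
    o=ctrl.get_obs(); R=Rn.from_rotvec(o["tool_rot"]).as_matrix()
    print("t",o["t"],"pos",o["tool_pos"].round(4),"F",o["contact_force"].round(2),"open",round(o["opening"],4),"grip",round(o["grip_force"],1))
    print("R",R.round(3).tolist(),"q",o["q"].round(2))
    print("tool shift",(R.T@(np.array(target)-o["tool_pos"])).round(4),"tool z turn",-round((xline-np.degrees(np.arctan2(R[1,0],R[0,0]))+180)%360-180,2),"tilt",round(np.degrees(np.arcsin(-R[2,0])),2))
E
python3 - <<'E'
from h import *
togo([.5207,.1368,.021],193.3)
im,d,K,R,p=cam("wrist"); save("c",im)
W=cloud(d,K,R,p); m=(np.hypot(W[:,:,0]-.52,W[:,:,1]-.137)<.03)&(W[:,:,2]>.045)&(W[:,:,2]<.06)
P=W[m]; print(cv2.minAreaRect((P[:,:2]*1000).astype(np.float32)),P[:,2].mean(),m.sum())
E
```

```text
t 3.0 pos [0.5188 0.1368 0.149 ] F [-0.26 -0.1   0.59] open 0.0852 grip 0.0
R [[-0.972, -0.233, -0.004], [-0.233, 0.972, -0.001], [0.004, 0.0, -1.0]] q [ 0.12 -0.09  1.89 -0.    1.34 -1.69]
tool shift [-0.0024 -0.0005  0.128 ] tool z turn 0.2 tilt -0.25
((522.5354614257812, 137.60693359375), (29.679805755615234, 15.434955596923828), 13.86587142944336) 0.051616694691367905 721
```

View pics/c.png

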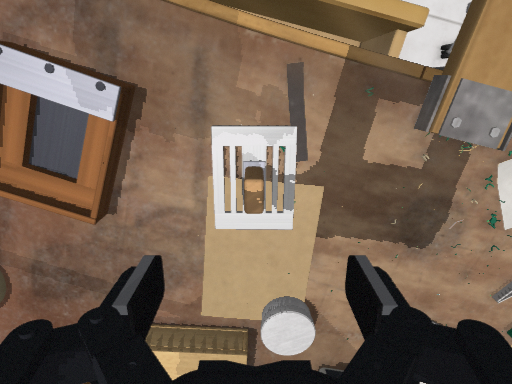

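The wrist view shows the slotted grate's handle at (255,188), between the fingers and aligned with them. I'll descend and grip it.

Call:
jog_arm(
  steps=[
    {"linear": [-0.003,0,0.022],"delta_rot": [0,0,0],"grip": 0.085},
    {"linear": [0,0,0.022],"delta_rot": [0,0,0],"grip": 0.085},
    {"linear": [0,0,0.022],"delta_rot": [0,0,0],"grip": 0.085},
    {"linear": [0,0,0.022],"delta_rot": [0,0,0],"grip": 0.085},
    {"linear": [0,0,0.022],"delta_rot": [0,0,0],"grip": 0.085},
    {"linear": [0,0,0.018],"delta_rot": [0,0,0],"grip": 0.06},
    {"linear": [0,0,0],"delta_rot": [0,0,0],"grip": 0.03},
    {"linear": [0,0,0],"delta_rot": [0,0,0],"grip": 0.005},
    {"linear": [0,0,0],"delta_rot": [0,0,0],"grip": 0.005},
    {"linear": [0,0,0],"delta_rot": [0,0,0],"grip": 0.005},
  ],
  newtons=60,
)

```text
t: 4.05
tool_pos: [0.5248, 0.1379, 0.0253]
tool_rot: [-0.369, 3.117, -0.0]
contact_force: [-0.3, 0.9, -0.3]
opening: 0.0149
grip_force: 58.5
```

Call:
jog_arm(
  steps=[
    {"linear": [0,0,0],"delta_rot": [0,0,0],"grip": 0.005},
    {"linear": [0,0,0],"delta_rot": [0,0,0],"grip": 0.005},
    {"linear": [0,0,0],"delta_rot": [0,0,0],"grip": 0.005},
  ],
)

```text
t: 4.35
tool_pos: [0.5248, 0.1378, 0.0252]
tool_rot: [-0.369, 3.117, -0.0]
contact_force: [-0.1, -0.4, 6.7]
opening: 0.0153
grip_force: 59.6
```

```bash
python3 - <<'E'
from h import *
togo([.521,.137,.021],193.3)
E
```

```text
t 4.35 pos [0.5248 0.1378 0.0252] F [-0.12 -0.45  6.72] open 0.0153 grip 59.6
R [[-0.972, -0.233, 0.003], [-0.233, 0.972, 0.0], [-0.003, -0.0, -1.0]] q [ 0.12  0.08  1.95 -0.    1.1  -1.69]
tool shift [0.0039 0.0001 0.0042] tool z turn 0.2 tilt 0.18
```

Call:
jog_arm(
  steps=[
    {"linear": [0,0,-0.01],"delta_rot": [0,0,0],"grip": 0.005},
    {"linear": [0,0,-0.02],"delta_rot": [0,0,0],"grip": 0.005},
    {"linear": [0,0,-0.025],"delta_rot": [0,0,3.2],"grip": 0.005},
    {"linear": [0,0,-0.025],"delta_rot": [0,0,3.2],"grip": 0.005},
    {"linear": [0,0,-0.02],"delta_rot": [0,0,3.2],"grip": 0.005},
    {"linear": [0,0,-0.01],"delta_rot": [0,0,3.2],"grip": 0.005},
    {"linear": [0,0,0],"delta_rot": [0,0,3.2],"grip": 0.005},
    {"linear": [0,0,0],"delta_rot": [0,0,3.2],"grip": 0.005},
    {"linear": [0,0,0],"delta_rot": [0,0,0],"grip": 0.005},
  ],
)

```text
t: 5.25
tool_pos: [0.5227, 0.1377, 0.1332]
tool_rot: [-0.156, -3.137, 0.0]
contact_force: [-0.3, 0.5, -1.6]
opening: 0.015
grip_force: 58.5
```

```bash
python3 - <<'E'
from h import *
ex=np.array([-.9947,.1028]); T=np.array([.5217,-.0392])
c=T-0.022*ex
togo([*(c-.0033*ex),.135],174.1)
im,d,K,R,p=cam("side"); W=cloud(d,K,R,p)
o=ctrl.get_obs(); Rt=Rn.from_rotvec(o["tool_rot"]).as_matrix()
Q=(W-o["tool_pos"])@Rt   # tool coords
m=(d>0)&(abs(Q[:,:,0])<.08)&(abs(Q[:,:,1])<.06)&(Q[:,:,2]>.01)&(Q[:,:,2]<.035)&(im.min(2)>120)
P=Q[m]; print(m.sum(),np.median(P[:,2]),cv2.minAreaRect((P[:,:2]*1000).astype(np.float32)))
A=np.c_[P[:,:2],np.ones(len(P))]; print(np.linalg.lstsq(A,P[:,2],rcond=None)[0])
v,u=np.where(m); save("d",cv2.resize(im[max(v.min()-60,0):v.max()+60,max(u.min()-60,0):u.max()+60],(600,480)))
E
```

```text
t 5.25 pos [0.5227 0.1377 0.1332] F [-0.34  0.51 -1.59] open 0.015 grip 58.5
R [[-0.995, 0.099, -0.001], [0.099, 0.995, -0.0], [0.001, -0.0, -1.0]] q [ 0.12 -0.07  1.9   0.    1.31 -1.35]
tool shift [-0.0418 -0.1762 -0.0018] tool z turn 0.21 tilt -0.05
984 0.01801168060988515 ((2.9568328857421875, -0.2321929931640625), (77.97818756103516, 101.09727478027344), 89.53732299804688)
[-0.00239341  0.005494    0.01810064]
```

View pics/d.png

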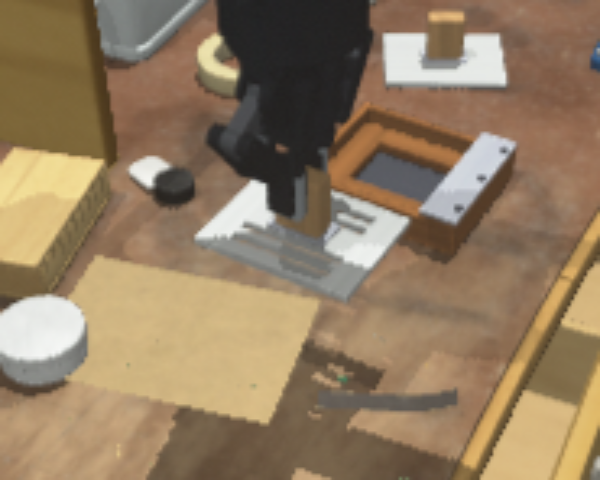

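The plate hangs level in the grip, with its centre at tool x +3 mm and its underside 24 mm beyond the TCP. I'll move over the tray and tilt.

Call:
jog_arm(
  steps=[
    {"linear": [-0.0042,-0.0176,0],"delta_rot": [0,0,0],"grip": 0.005},
    {"linear": [-0.0042,-0.0176,0],"delta_rot": [0,0,0],"grip": 0.005},
    {"linear": [-0.0042,-0.0176,0],"delta_rot": [0,0,0],"grip": 0.005},
    {"linear": [-0.0042,-0.0176,0],"delta_rot": [0,0,0],"grip": 0.005},
    {"linear": [-0.0042,-0.0176,0],"delta_rot": [0,0,0],"grip": 0.005},
    {"linear": [-0.0042,-0.0176,0],"delta_rot": [0,0,0],"grip": 0.005},
    {"linear": [-0.0042,-0.0176,0],"delta_rot": [0,0,0],"grip": 0.005},
    {"linear": [-0.0042,-0.0176,0],"delta_rot": [0,0,0],"grip": 0.005},
    {"linear": [-0.0042,-0.0176,0],"delta_rot": [0,0,0],"grip": 0.005},
    {"linear": [-0.0042,-0.0176,0],"delta_rot": [0,0,0],"grip": 0.005},
  ],
)

```text
t: 6.3
tool_pos: [0.5472, -0.0422, 0.133]
tool_rot: [-0.154, -3.137, -0.0]
contact_force: [0.1, 0.3, -1.6]
opening: 0.0152
grip_force: 58.7
```

Call:
jog_arm(
  steps=[
    {"linear": [0,0,0],"delta_rot": [0,-3,0],"grip": 0.005},
    {"linear": [0,0,0],"delta_rot": [0,-3,0],"grip": 0.005},
    {"linear": [0,0,0],"delta_rot": [0,-3,0],"grip": 0.005},
    {"linear": [0,0,0],"delta_rot": [0,-3,0],"grip": 0.005},
    {"linear": [0,0,0],"delta_rot": [0,-3,0],"grip": 0.005},
    {"linear": [0,0,0],"delta_rot": [0,0,0],"grip": 0.005},
  ],
)

```text
t: 6.9
tool_pos: [0.5459, -0.0412, 0.1322]
tool_rot: [0.142, 2.879, -0.018]
contact_force: [-0.9, 0.3, -1.6]
opening: 0.0149
grip_force: 58.8
```

```bash
python3 - <<'E'
from h import *
ex=np.array([-.9947,.1028]); T=np.array([.5217,-.0392])
togo([*(T-.0188*ex),.0554],174.1)
im,d,K,R,p=cam("scene"); W=cloud(d,K,R,p)
o=ctrl.get_obs(); Rt=Rn.from_rotvec(o["tool_rot"]).as_matrix()
Q=(W-o["tool_pos"])@Rt
m=(d>0)&(abs(Q[:,:,0])<.08)&(abs(Q[:,:,1])<.06)&(Q[:,:,2]>.01)&(Q[:,:,2]<.035)&(im.min(2)>120)
P=Q[m]; print(m.sum(),np.median(P[:,2]),cv2.minAreaRect((P[:,:2]*1000).astype(np.float32)))
E
```

```text
t 6.9 pos [ 0.5459 -0.0412  0.1322] F [-0.91  0.31 -1.57] open 0.0149 grip 58.8
R [[-0.962, 0.098, 0.255], [0.095, 0.995, -0.025], [-0.257, 0.0, -0.966]] q [-0.23 -0.22  2.06  0.04  1.05 -1.72]
tool shift [ 0.025  -0.0004  0.0728] tool z turn 0.25 tilt 14.87
464 0.01945396866388914 ((5.058460235595703, 0.4532928466796875), (100.41282653808594, 77.1021957397461), 0.10126926749944687)
```

Call:
jog_arm(
  steps=[
    {"linear": [0.004,0,0.012],"delta_rot": [0,0,0],"grip": 0.005},
    {"linear": [0.004,0,0.012],"delta_rot": [0,0,0],"grip": 0.005},
    {"linear": [0.004,0,0.012],"delta_rot": [0,0,0],"grip": 0.005},
    {"linear": [0.004,0,0.012],"delta_rot": [0,0,0],"grip": 0.005},
    {"linear": [0.004,0,0.012],"delta_rot": [0,0,0],"grip": 0.005},
    {"linear": [0.0025,0,0.006],"delta_rot": [0,0,0],"grip": 0.005},
    {"linear": [0.0025,0,0.006],"delta_rot": [0,0,0],"grip": 0.005},
    {"linear": [0,0,0],"delta_rot": [0,0,0],"grip": 0.005},
  ],
)

```text
t: 7.75
tool_pos: [0.5414, -0.0409, 0.0561]
tool_rot: [0.143, 2.878, -0.018]
contact_force: [-0.2, 0.3, -1.5]
opening: 0.0152
grip_force: 58.8
```

```bash
python3 - <<'E'
from h import *
ex=np.array([-.9947,.1028]); T=np.array([.5217,-.0392])
togo([*(T+(.053-.0448)*ex),.0544],174.1)
a,_,_,_,_=cam("scene");b,_,_,_,_=cam("side")
save("e",np.hstack([cv2.resize(a[140:300,190:360],(400,376)),cv2.resize(b[120:280,190:360],(400,376))]))
E
```

```text
t 7.75 pos [ 0.5414 -0.0409  0.0561] F [-0.22  0.26 -1.48] open 0.0152 grip 58.8
R [[-0.962, 0.099, 0.256], [0.096, 0.995, -0.025], [-0.257, 0.0, -0.966]] q [-0.23 -0.13  2.11  0.04  0.9  -1.72]
tool shift [ 0.0275 -0.0003 -0.0055] tool z turn 0.2 tilt 14.89
```

View pics/e.png

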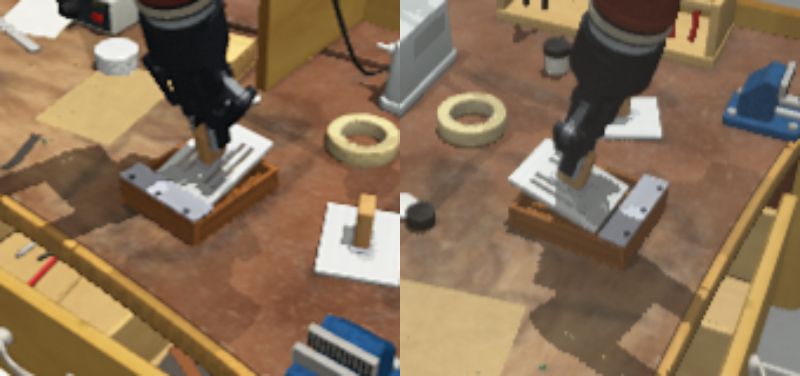

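The plate's low edge is inside the recess next to the lip edge, near (165,185) in the left view and (605,215) in the right. There is no contact yet, so I'll slide it under.

Call:
jog_arm(
  steps=[
    {"linear": [0.005,0,-0.001],"delta_rot": [0,0,0],"grip": 0.005},
    {"linear": [0.005,0,-0.001],"delta_rot": [0,0,0],"grip": 0.005},
    {"linear": [0.005,0,-0.001],"delta_rot": [0,0,0],"grip": 0.005},
    {"linear": [0,0,0],"delta_rot": [0,0,0],"grip": 0.005},
  ],
)

```text
t: 8.25
tool_pos: [0.526, -0.0394, 0.0561]
tool_rot: [0.143, 2.877, -0.019]
contact_force: [0.3, 0.6, -1.3]
opening: 0.0152
grip_force: 58.8
```

Call:
jog_arm(
  steps=[
    {"linear": [0.004,0,-0.001],"delta_rot": [0,0,0],"grip": 0.005},
    {"linear": [0.004,0,-0.001],"delta_rot": [0,0,0],"grip": 0.005},
    {"linear": [0.003,0,-0.001],"delta_rot": [0,0,0],"grip": 0.005},
    {"linear": [0,0,0],"delta_rot": [0,0,0],"grip": 0.005},
  ],
)

```text
t: 8.65
tool_pos: [0.5151, -0.0383, 0.0562]
tool_rot: [0.143, 2.877, -0.019]
contact_force: [1.3, 0.6, -1.4]
opening: 0.0153
grip_force: 58.8
```

```bash
python3 - <<'E'
from h import *
ex=np.array([-.9947,.1028]); T=np.array([.5217,-.0392])
togo([*(T+(.053-.0448)*ex),.0544],174.1)
E
```

```text
t 8.65 pos [ 0.5151 -0.0383  0.0562] F [ 1.27  0.57 -1.43] open 0.0153 grip 58.8
R [[-0.961, 0.099, 0.257], [0.096, 0.995, -0.026], [-0.259, 0.0, -0.966]] q [-0.24 -0.2   2.18  0.05  0.9  -1.73]
tool shift [ 0.002  -0.0002  0.0014] tool z turn 0.2 tilt 14.99
```

Call:
jog_arm(
  steps=[
    {"linear": [-0.001,0,0.003],"delta_rot": [0,3,0],"grip": 0.005},
    {"linear": [-0.001,0,0.003],"delta_rot": [0,3,0],"grip": 0.005},
    {"linear": [-0.0013,0,0.0028],"delta_rot": [0,3,0],"grip": 0.005},
    {"linear": [0,0,0],"delta_rot": [0,0,0],"grip": 0.005},
  ],
)

```text
t: 9.05
tool_pos: [0.522, -0.0392, 0.0488]
tool_rot: [0.151, 3.032, -0.008]
contact_force: [-0.1, -0.1, -1.2]
opening: 0.0148
grip_force: 58.7
```

Call:
jog_arm(
  steps=[
    {"linear": [-0.0014,0,0.0027],"delta_rot": [0,3,0],"grip": 0.005},
    {"linear": [-0.0016,0,0.0027],"delta_rot": [0,3,0],"grip": 0.005},
    {"linear": [0,0,0],"delta_rot": [0,0,0],"grip": 0.005},
  ],
)

```text
t: 9.35
tool_pos: [0.5248, -0.0394, 0.0432]
tool_rot: [0.156, 3.137, -0.0]
contact_force: [-0.1, -0.3, -1.3]
opening: 0.0147
grip_force: 58.7
```

```bash
python3 - <<'E'
from h import *
ex=np.array([-.9947,.1028]); T=np.array([.5217,-.0392])
togo([*(T-.0025*ex),.0388],174.1)
E
```

```text
t 9.35 pos [ 0.5248 -0.0394  0.0432] F [-0.15 -0.25 -1.26] open 0.0147 grip 58.7
R [[-0.995, 0.099, 0.001], [0.099, 0.995, -0.0], [-0.001, -0.0, -1.0]] q [-0.22  0.02  1.99  0.    1.14 -1.69]
tool shift [ 0.0006 -0.0001  0.0044] tool z turn 0.21 tilt 0.07
```

Call:
jog_arm(
  steps=[
    {"linear": [0,0,0.0015],"delta_rot": [0,0,0],"grip": 0.005},
    {"linear": [0,0,0.0015],"delta_rot": [0,0,0],"grip": 0.005},
    {"linear": [0,0,0],"delta_rot": [0,0,0],"grip": 0.005},
  ],
)

```text
t: 9.65
tool_pos: [0.5232, -0.0391, 0.0399]
tool_rot: [-0.156, -3.138, -0.0]
contact_force: [-1.4, 0.6, -2.1]
opening: 0.0152
grip_force: 58.7
```

Call:
jog_arm(
  steps=[
    {"linear": [0,0,0.001],"delta_rot": [0,0,0],"grip": 0.005},
    {"linear": [0,0,0],"delta_rot": [0,0,0],"grip": 0.005},
  ],
)

```text
t: 9.85
tool_pos: [0.5239, -0.0393, 0.0393]
tool_rot: [0.156, 3.137, -0.0]
contact_force: [-0.5, -0.8, -1.1]
opening: 0.0148
grip_force: 59.0
```

Call:
jog_arm(
  steps=[
    {"linear": [0,0,0.001],"delta_rot": [0,0,0],"grip": 0.005},
    {"linear": [0,0,0],"delta_rot": [0,0,0],"grip": 0.005},
  ],
)

```text
t: 10.05
tool_pos: [0.524, -0.0393, 0.0392]
tool_rot: [-0.156, -3.137, 0.0]
contact_force: [-4.2, 1.3, 4.9]
opening: 0.0149
grip_force: 60.0
```

Call:
jog_arm(
  steps=[
    {"linear": [0,0,0.0005],"delta_rot": [0,0,0],"grip": 0.005},
    {"linear": [0,0,0],"delta_rot": [0,0,0],"grip": 0.005},
  ],
)

```text
t: 10.25
tool_pos: [0.524, -0.0393, 0.0392]
tool_rot: [-0.156, -3.137, 0.0]
contact_force: [-5.7, 0.6, 9.2]
opening: 0.0152
grip_force: 60.4
```

Contact with the ledge, so I'll release and back off.

Call:
jog_arm(
  steps=[
    {"linear": [0,0,-0.0005],"delta_rot": [0,0,0],"grip": 0.025},
    {"linear": [0,0,0],"delta_rot": [0,0,0],"grip": 0.05},
    {"linear": [0,0,0],"delta_rot": [0,0,0],"grip": 0.05},
    {"linear": [0,0,0],"delta_rot": [0,0,0],"grip": 0.05},
    {"linear": [0,0,0],"delta_rot": [0,0,0],"grip": 0.05},
  ],
)

```text
t: 10.75
tool_pos: [0.5239, -0.0393, 0.0381]
tool_rot: [-0.156, -3.138, 0.0]
contact_force: [-0.8, 0.4, -1.0]
opening: 0.0501
grip_force: 0.0
```

Call:
jog_arm(
  steps=[
    {"linear": [0,0,-0.01],"delta_rot": [0,0,0],"grip": 0.05},
    {"linear": [0,0,-0.02],"delta_rot": [0,0,0],"grip": 0.05},
    {"linear": [0,0,-0.025],"delta_rot": [0,0,0],"grip": 0.05},
    {"linear": [0,0,-0.025],"delta_rot": [0,0,0],"grip": 0.05},
    {"linear": [0,0,-0.025],"delta_rot": [0,0,0],"grip": 0.05},
    {"linear": [0,0,-0.015],"delta_rot": [0,0,0],"grip": 0.05},
    {"linear": [0,0,0],"delta_rot": [0,0,0],"grip": 0.05},
  ],
)

```text
t: 11.45
tool_pos: [0.5258, -0.0396, 0.1616]
tool_rot: [0.156, 3.132, -0.002]
contact_force: [0.5, -0.1, -0.3]
opening: 0.05
grip_force: 0.0
```

```bash
python3 - <<'E'
from h import *
ex=np.array([-.9947,.1028]); T=np.array([.5217,-.0392])
ey=np.array([-ex[1],ex[0]])
ims=[]
for n in ("side","wrist"):
    im,d,K,R,p=cam(n); W=cloud(d,K,R,p); ims.append(im)
    x=(W[:,:,:2]-T)@ex; y=(W[:,:,:2]-T)@ey; h=W[:,:,2]; sel=(d>0)&(abs(x)<.05)&(abs(y)<.045)
    m=sel&(h>.058)&(h<.074); P=np.c_[x[m],y[m]]*1000
    if len(P): print(n,"handle",len(P),cv2.minAreaRect(P.astype(np.float32)),h[m].mean())
    lo=im.min(2); m=sel&(lo>110)&(x<.033)&(h>.01)&(h<.03)
    if m.sum()>30:
        A=np.c_[x[m],y[m],np.ones(m.sum())]; print("plane",m.sum(),np.linalg.lstsq(A,h[m],rcond=None)[0],"xy range",x[m].min(),x[m].max(),y[m].min(),y[m].max())
save("f",np.hstack([cv2.resize(ims[0][120:280,190:360],(400,376)),cv2.resize(ims[1],(400,376))]))
togo([0,0,0],0)
E
```

```text
side handle 90 ((1.3614444732666016, -0.3902759552001953), (17.85711097717285, 29.878252029418945), 87.04154205322266) 0.06499691421050152
plane 517 [-0.00455262 -0.00289356  0.02086332] xy range -0.04934289855441407 0.030715419388118545 -0.044828403459725566 0.04035664013603892
wrist handle 751 ((0.2415790557861328, -1.6425070762634277), (15.55598258972168, 29.503677368164062), 89.93022918701172) 0.06561360151118385
plane 4371 [ 0.00196591 -0.00404809  0.02030495] xy range -0.04999499975742408 0.031181755133571444 -0.04039685945076224 0.03793883195850234
t 11.55 pos [ 0.5237 -0.0392  0.1579] F [-0.87  0.44  0.18] open 0.0501 grip 0.0
R [[-0.995, 0.099, -0.0], [0.099, 0.995, 0.0], [0.0, 0.0, -1.0]] q [-0.22 -0.13  1.92 -0.    1.36 -1.69]
tool shift [ 0.525  -0.013   0.1581] tool z turn 174.31 tilt -0.02
```

View pics/f.png

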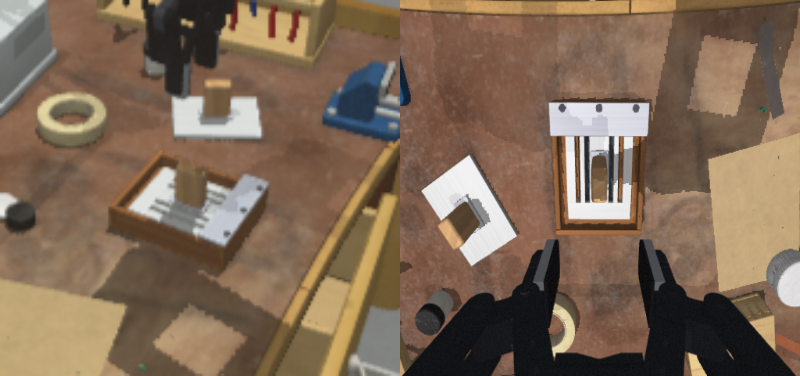

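The grate lies flat in the tray, top at z = 20 mm, with its handle at (600,178) in the wrist view. One short edge is under the lip at (600,135), and the gripper is clear.

```bash
python3 -c "
from station import ctrl
print(ctrl.finish_job())"
```

```text
the job is handed in; nothing more can be done
None
```

The grate is seated flat on the tray's ledge with one short edge under the lip, centred within about 2 mm and released; I left the solid plate alone and handed the job in at about 11.6 s (no verdict was returned).

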